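Wedge the spring clip off the grain mill's shaft

ROBOT

A 7-joint arm with a two-finger parallel gripper is mounted at the origin on the work surface. World frame = base frame: x ahead of the robot, y to its left, z up, the work surface at z = 0. Lengths are in m, angles in degrees, forces in N, time in s.
With the tool pointing down it reaches from about 0.4 to 0.875 m from the base axis. Payload 6.5 kg.
Tool frame: the origin (TCP) lies at the very end of the fingers, on their centre line; the grasp point (between the pads) lies 19 mm behind it; z points along the fingers, y is the line along which they close (so a half turn about z gives the same grasp; the last joint's range is limited). The gripper opens to 85 mm and grips with 20 to 120 N. Pads are 22 mm wide; open, the fingers measure 114 mm over their backs; the gripper's body (76 mm by 85 mm) begins 54 mm behind the grasp point. The pads swing forward as they close: fully open they stand 13 mm farther back than shut.
Start: joints at [-3.793, 30.733, -0.252, 88.115, 0.149, 61.152, -4.079], TCP at [0.65, 0, 0.231] pointing down, gripper open.
Joint ranges: [-154.64, 154.64], [-21.42, 123.67], [-72.66, 72.17], [13.99, 137.28], [-74.86, 254.86], [10.95, 109.41], [-158.01, 158.01]. Speed limits (degrees/s): [136.94, 136.94, 180, 180, 180, 180, 180].

INTERFACE

Orientations are given as a 3x3 rotation matrix whose columns are the frame's x, y, z axes.
In Python, from cell import readout, grab_frame, get_calibration, robot gives the robot as it stands.
- The arm moves only by the tool move_arm, never from a script. Its argument "rows" is a list of rows, each a list of 5 numbers: the opening, from -1 (shut) to 1 (fully open), then the shift along the tool's x, y, z in cm, then the turn about the tool's z in rad. In form: [[jaw, x, y, z, roll], ...]. A call has 1 to 20 rows; each row is the pose to reach, as a shift and turn from the pose commanded when the call began, along the tool's axes at that moment; what a row does not reach only later rows make up. A row lasts 1/10 s, in which the tool goes at most 50 mm and 8.59 degrees, less where a joint would pass 70% of its speed; a pose out of reach is approached as far as the arm can. A call with a gripper value outside its range is refused whole. The fingers move at their own pace and stop on an object; "force" is the grip in N (left out, the last holds). Time passes only in rows, so rows that repeat a pose let the fingers close. It gives the time, the measured TCP pose, the force, the opening and the grip force at its end, in the units of the state.
- readout.sense(): the state, without advancing time (a new reading comes with each control period).
- grab_frame(name): name is "scene" or "side" or "wrist"; returns the picture (384x512x3 uint8, red, green, blue); there is no depth.
- get_calibration(name): a dict with "camera_matrix" (3x3 intrinsics, pixels), "xyz" and "orientation" of the camera in the world. Camera axes: x right, y up, looking along -z (the intrinsics and any distortion apply to the point x, -y, -z); pixel columns grow to the right and rows downward; lengths in m; the calibration is good to about 2 mm. A picture is of the moment at which its call begins: read the wrist's pose just before it. get_calibration takes no time and is no camera call; for the wrist camera it gives the pose at the moment of the call.
- robot.finish_job(): hands the job in; it is judged then, once.
The state is a dict: "clock": time; "q": joint angles; "qd": joint speeds; "joint_efforts": joint torques, N m; "position": TCP position; "tool_rot": TCP orientation; "contact_force": force on the tool from outside, world axes, zero at the start; "wrist_torque": the same for the moment, N m; "gripper_width": finger opening in m; "finger_force": force on a finger pad.
Only numpy, scipy, OpenCV 4.12 (cv2) and the standard library are available. Lean on these libraries where they do the work, as an engineer would, in place of code of your own. Each camera call takes 0.05 s, during which the arm holds its last target. There are 200 camera calls.

TASK

The grain mill is to be stripped for cleaning: take the beech wedge from under the riser shelf, slide it under the bridge of the orange spring clip from the shaft's free end until the clip has sprung right off the shaft and sits up on the wedge for a moment; do not pull the clip off by hand. Then lay the wedge flat on the bare worktop, ramp upwards, set the clip down gently in the steel tray without dropping it, and leave the other kitchen things where they are.

Things in the scene. Friction and masses are not known exactly. Their poses are not given: they have to be found in the camera images.
- mill: Counter-top grain mill, fixed. Grey base slab 350 x 110 mm, 30 mm high. Level steel shaft 30 mm in diameter, centre line 55 mm above the worktop. Origin: on the worktop below the shaft at the clip's place. x runs along the shaft from its free end (x = -50 mm) to the cream motor housing (x = 140 to 290 mm, 108 mm wide, hopper on top, 196 mm high); z up.
- shaft_top (a point): Point on top of the shaft at the clip's place, 70 mm above the worktop; axes as the mill's. Aluminium plates 8 mm thick, 84 mm wide, 95 mm above the worktop stand at x = -21.5 and +21.5 mm; each has a notch 34 mm wide, down to 4 mm below the shaft's top, for the wedge. The clip stands between them, so it can only rise. Beyond the clip the shaft's top is free for the wedge to x = 130 mm.
- clip: Orange spring clip, 30 mm along the shaft (x), 50 mm across, 110 mm high, 80 g, straddling the shaft. Origin: bottom centre between its feet, 30 mm above the worktop at the start; z up. A round bridge bar 14 mm thick, its underside 8 mm above the shaft's top, leaves a slot 8 mm high and 38 mm wide between the legs for the wedge. Raising it takes up to about 8 N, pushing the wedge in 5 to 12 N.
- clip_tab (a point): Middle of the clip's upright grip tab on top of the bridge: 14 mm along the shaft, 30 mm across, 50 mm high (this point 85 mm above the clip's origin). Lips on the sprung legs grip under the shaft; raised 11 mm they pass its widest line, raised 22 mm the clip is off. It then sits loosely astride the shaft's top, held between the plates, when the wedge is drawn out.
- wedge: Pale beech wedge, 200 mm long, 20 mm wide, 160 g. x points to the thin tip, z up. Origin: on the flat underside, middle line, where ramp and handle meet. Tip at x = +110 mm; handle a plain block from x = -90 to 0 mm, 32 mm high. It lies with the handle under the riser shelf and about 80 mm of the ramp out. With its origin below the clip's bridge the clip is surely off.
- wedge_tip (a point): Middle of the wedge's tip edge, on the underside; axes as the wedge's. The ramp rises straight from 3 mm thick here to 32 mm thick 110 mm behind; its sides are parallel, 20 mm apart.
- riser: Low wooden riser shelf, fixed: board 280 x 170 mm, underside 46 mm and top 60 mm above the worktop, on end panels at x = -130 and +130 mm. Three grey canisters 139 mm high are fixed on it, their fronts 80 mm back from its open edge. Origin: on the worktop below its centre; y points out of the open edge, which is at y = +85 mm.
- tray: Open shallow steel tray, fixed, 130 x 170 mm (own x, y) and 30 mm high, walls and floor 4 mm thick. Origin: underside centre.
- mug: White mug, bystander, 80 mm wide, 90 mm high. Origin: underside centre.
- salt_jar: Glass salt jar with steel cap, bystander, 52 mm wide, 85 mm high. Origin: underside centre.
- spoon: Wooden spoon lying on the worktop, bystander.
- bowl: Blue bowl, bystander, 100 mm wide, 40 mm high. Origin: underside centre.
- pepper_mill: Dark wooden pepper mill, bystander, 54 mm wide, 150 mm high. Origin: underside centre.
- oil: Amber oil bottle, bystander, 56 mm wide, 160 mm high. Origin: underside centre.
There are look-alikes about, which are no part of the job. What is shaped like the tray but yellow is not meant.

How it is judged (in metres and radians):
On the way:
1. The clip is off the shaft, raised by the wedge under it: it is 17 mm or more above its seat, the wedge's tip has gone 40 mm or more past it, and no finger touches the clip (x of clip in the frame of mill between -0.03 and 0.03 m and y of clip in the frame of mill between -0.03 and 0.03 m and z of clip in the frame of mill above 0.047 m and x of wedge_tip in the frame of mill above 0.04 m and y of wedge_tip in the frame of mill between -0.02 and 0.02 m and z of wedge_tip in the frame of mill between 0.05 and 0.095 m and contact force between the fingers and clip below 0.3 N), for 0.2 s.
At the end, for the whole second after the job is handed in: The clip rests in the tray (origin within the tray's outline, under 60 mm high, borne by the tray, at rest) and the wedge lies flat on the worktop (level within 0.06 rad, at rest, its underside under 20 mm high), both released (x of clip in the frame of tray between -0.065 and 0.065 m and y of clip in the frame of tray between -0.085 and 0.085 m and height (world z) of clip below 0.06 m and contact force between clip and tray above 0.2 N and linear speed of each of clip, wedge below 0.02 m/s and height (world z) of each of wedge, wedge_tip below 0.02 m and angle between wedge's own x axis and vertical between 1.51 and 1.63 rad); the robot touches nothing.
It fails at once if the fingers grip or push the clip while it is still seated on the shaft (x of clip in the frame of mill between -0.03 and 0.03 m and y of clip in the frame of mill between -0.03 and 0.03 m and z of clip in the frame of mill between 0.02 and 0.041 m and contact force between the fingers and clip above 2 N).
It fails at once if the clip is dropped or flung (faster than 1.3 m/s with no finger on it) (linear speed of clip above 1.3 m/s and contact force between the fingers and clip below 0.05 N).
It fails at once if a bystander is moved by more than 40 mm (distance of any of mug, salt_jar, spoon, bowl, pepper_mill, oil from where it was at the start of the episode above 0.04 m).
It also fails if it takes over 72 s, if anything falls off the work surface, if the arm or the gripper's body presses on something with over 40 N, if the wrist force passes 120 N, or if a joint passes its speed limit or range.

## Working session

There is one attempt and no reset: what is moved stays moved. The work goes in short steps, Python scripts to look and compute and a tool call to move; the robot and the scene stay as the last step left them, time stands still between calls to the robot, and variables do not carry over. Pictures are saved under pics/ and viewed, at most 10 in all, crops included, and the job is handed in when it is done.

Besides the shell and the picture viewer there is one more tool, called after ">>>" as name([rows], argument=value, ...), one row to a line, values as JSON. move_arm: Moves the arm, as the interface text tells. Its arguments: {"type":"object","properties":{"rows":{"type":"array","items":{"type":"array","items":{"type":"number"}}},"force":{"type":"number"}},"required":["rows"]}

```bash
mkdir -p pics; cat > h.py <<'E'
import numpy as np, cv2
from cell import readout, grab_frame, get_calibration, robot
def ray(name,u,v,cal=None):
    c=cal or get_calibration(name); K=np.array(c["camera_matrix"]); R=np.array(c["orientation"])
    d=np.linalg.inv(K)@[u,v,1]; d=R@(d*[1,-1,-1]); return np.array(c["xyz"]),d
def at_z(name,u,v,z,cal=None):
    o,d=ray(name,u,v,cal); return o+d*(z-o[2])/d[2]
def proj(name,p,cal=None):
    c=cal or get_calibration(name); K=np.array(c["camera_matrix"]); R=np.array(c["orientation"])
    q=R.T@(np.array(p)-np.array(c["xyz"])); q=K@(q*[1,-1,-1]); return q[:2]/q[2]
E
python3 - <<'E'
from h import *
a=grab_frame("scene");b=grab_frame("side")
for n,i in (("scene",a),("side",b)):
    cv2.imwrite(f"pics/{n}0.png",cv2.resize(i[:,:,::-1],(800,600),interpolation=cv2.INTER_CUBIC)); c=get_calibration(n); print(c)
E
```

```text
{'camera_matrix': array([[412.93138576,   0.        , 254.31288657],
       [  0.        , 412.93138576, 193.71517363],
       [  0.        ,   0.        ,   1.        ]]), 'xyz': array([ 0.95732479, -0.50333967,  0.93318269]), 'orientation': array([[ 0.61169663, -0.64028876,  0.46460471],
       [ 0.79099046,  0.48559752, -0.37219504],
       [ 0.01270141,  0.59516834,  0.80350066]])}
{'camera_matrix': array([[406.3982729 ,   0.        , 260.70212084],
       [  0.        , 406.3982729 , 186.79328459],
       [  0.        ,   0.        ,   1.        ]]), 'xyz': array([0.30212415, 0.45394466, 0.80969031]), 'orientation': array([[-0.9617387 ,  0.20547409, -0.18121555],
       [-0.27376894, -0.7460059 ,  0.60706324],
       [-0.0104521 ,  0.63344739,  0.77371516]])}
```

View pics/scene0.png

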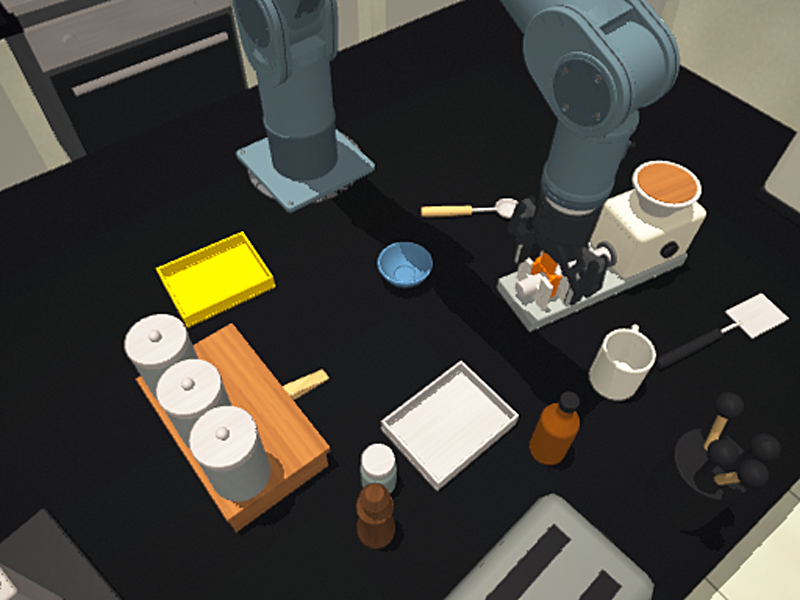

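View pics/side0.png

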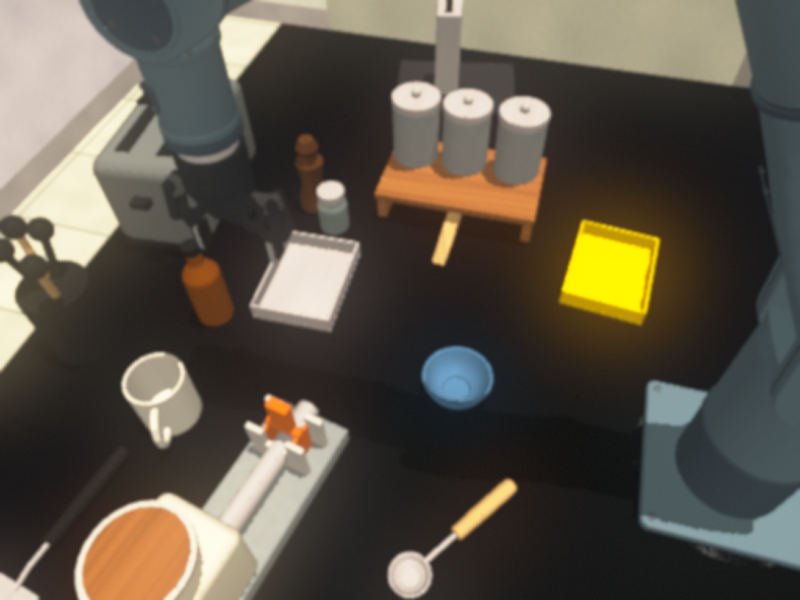

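The scene shows the riser at about (235,420) with the wedge ramp sticking out to (327,374), the steel tray at (450,425), and the mill with the orange clip at (545,272). The yellow tray at (215,278) is the look-alike: the tray meant is the grey-white steel one at (450,425). The side view agrees, with the clip at (280,415), the wedge at (447,240) and the tray at (310,280). I'll enlarge crops to confirm.

```bash
python3 - <<'E'
from h import *
a=grab_frame("scene")[:,:,::-1];b=grab_frame("side")[:,:,::-1]
f=lambda i,x,y:cv2.resize(i[y:y+75,x:x+100],(400,300),interpolation=cv2.INTER_CUBIC)
# scene wedge, side wedge / scene mill, side mill
print("offsets 145,205 | 250,125 ; 310,145 | 140,245")
cv2.imwrite("pics/crops.png",np.vstack([np.hstack([f(a,145,205),f(b,250,125)]),np.hstack([f(a,310,145),f(b,140,245)])]))
for n,u,v,z,t in [("scene",461,362,.03,"tray top back"),("scene",518,415,.03,"right"),("scene",437,488,0,"front bottom"),("scene",383,424,.03,"left"),
 ("scene",328,375,0,"wtip"),("side",436,262,0,"wtip"),("scene",328,448,.06,"riser c1"),("scene",232,325,.06,"riser c2"),("side",547,157,.06,"rb"),("side",534,219,.06,"riser cR"),("side",377,192,.06,"riser cL"),
 ("scene",404,270,0,"bowl"),("scene",618,385,0,"mug"),("scene",550,458,0,"oil"),("scene",378,485,0,"salt"),
 ("side",290,233,.03,"tray"),("side",359,243,.03,"tray"),("side",331,323,.03,"tray"),("side",252,305,.03,"tray"),("side",348,430,.03,"slab corner"),("side",515,483,0.01,"spoon end"),("side",405,575,0.01,"spoon bowl"),("scene",530,318,.03,"slab front"),("scene",498,280,.03,"slab left"),("scene",688,255,.03,"slab far")]:
    print(t,n,at_z(n,u*.64,v*.64,z).round(3))
E
```

```text
offsets 145,205 | 250,125 ; 310,145 | 140,245
tray top back scene [ 0.593 -0.076  0.03 ]
right scene [ 0.719 -0.069  0.03 ]
front bottom scene [ 0.724 -0.234  0.   ]
left scene [ 0.604 -0.244  0.03 ]
wtip scene [ 0.466 -0.254  0.   ]
wtip side [ 0.463 -0.258 -0.   ]
riser c1 scene [ 0.598 -0.338  0.06 ]
riser c2 scene [ 0.325 -0.342  0.06 ]
rb side [ 0.318 -0.511  0.06 ]
riser cR side [ 0.316 -0.343  0.06 ]
riser cL side [ 0.591 -0.338  0.06 ]
bowl scene [ 0.365 -0.015 -0.   ]
mug scene [0.772 0.116 0.   ]
oil scene [ 0.793 -0.066  0.   ]
salt scene [ 0.667 -0.301  0.   ]
tray side [ 0.715 -0.23   0.03 ]
tray side [ 0.593 -0.239  0.03 ]
tray side [ 0.58  -0.068  0.03 ]
tray side [ 0.712 -0.068  0.03 ]
slab corner side [0.496 0.095 0.03 ]
spoon end side [0.266 0.099 0.01 ]
spoon bowl side [0.373 0.247 0.01 ]
slab front scene [0.599 0.077 0.03 ]
slab left scene [0.504 0.09  0.03 ]
slab far scene [0.674 0.413 0.03 ]
```

View pics/crops.png

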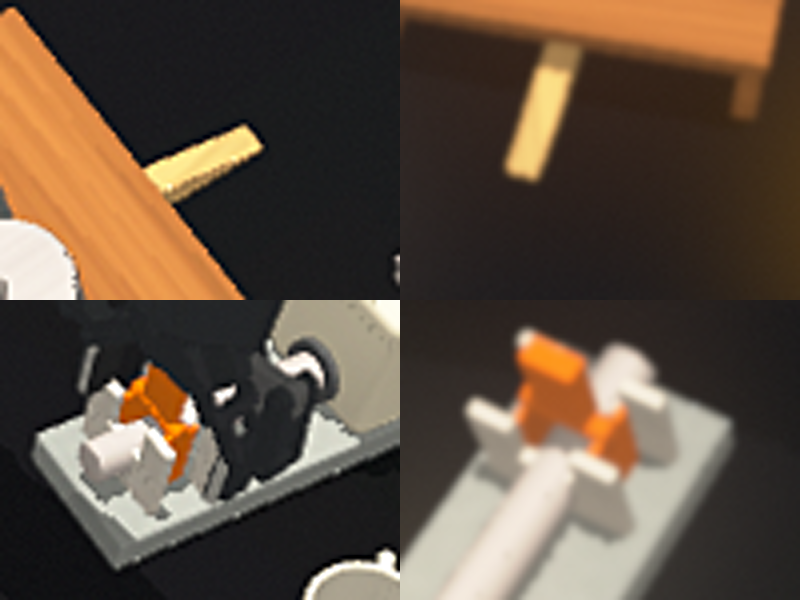

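The crops show the wedge tip edge at scene px (206.8–210.8, 236–242) and side px (276–284.5, 167.5–170), and the orange clip between its two plates on the shaft. Next I'll work out the wedge line and mill axis.

```bash
python3 - <<'E'
from h import *
s=readout.sense(); print(s["position"],np.array(s["tool_rot"]).round(3).tolist(),s["gripper_width"])
P=lambda n,x,y,z:at_z(n,*((145+x/4,205+y/4) if n=="scene" else (250+(x-400)/4,125+y/4)),z)
for n,x,y,z in [("scene",247,125,.003),("scene",263,147,.003),("scene",145,168,.024),("scene",165,193,.024),("side",505,170,.003),("side",538,181,.003),("side",548,45,.026),("side",580,50,.026)]: print("wedge",n,P(n,x,y,z).round(4))
c=get_calibration("wrist");print({k:np.array(v).round(3).tolist() for k,v in c.items()})
cv2.imwrite("pics/w0.png",cv2.resize(grab_frame("wrist")[:,:,::-1],(800,600),interpolation=cv2.INTER_CUBIC))
E
```

```text
[ 6.49625397e-01 -2.35122155e-05  2.30767648e-01] [[-0.0, 1.0, -0.001], [1.0, 0.0, -0.0], [-0.0, -0.001, -1.0]] 0.08551777167601851
wedge scene [ 0.4536 -0.2552  0.003 ]
wedge scene [ 0.4735 -0.2562  0.003 ]
wedge scene [ 0.4523 -0.3286  0.024 ]
wedge scene [ 0.4748 -0.3281  0.024 ]
wedge side [ 0.4693 -0.254   0.003 ]
wedge side [ 0.4457 -0.2503  0.003 ]
wedge side [ 0.465  -0.3545  0.026 ]
wedge side [ 0.4425 -0.3555  0.026 ]
{'camera_matrix': [[307.746, 0.0, 252.585], [0.0, 307.746, 190.789], [0.0, 0.0, 1.0]], 'xyz': [0.649, 0.075, 0.372], 'orientation': [[1.0, -0.002, 0.0], [0.002, 0.956, 0.293], [-0.001, -0.293, 0.956]]}
```

View pics/w0.png

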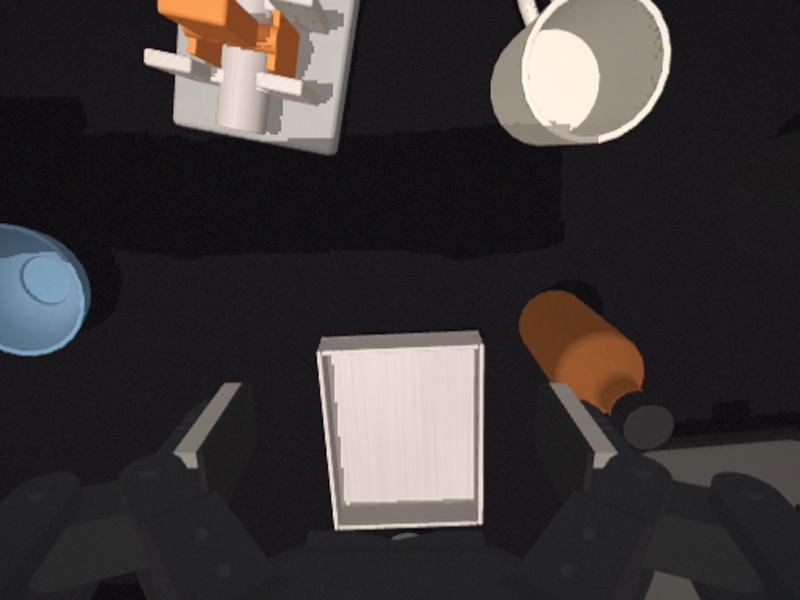

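The wrist view shows the slab's near corners at (175,122) and (335,153) and the shaft's end at (217–265,130), with the steel tray centred at (405,430). I'll compute the mill pose from this and move above the wedge ramp.

```bash
python3 - <<'E'
from h import *
for t,u,v,z in [("slabL",175,122,.03),("slabR",335,153,.03),("slabR far",358,0,.03),("shaft endL",217,130,.055),("shaft endR",265,133,.055),("shaft topmid end",244,130,.07),("tray",319,340,.03),("tray",482,333,.03),("tray",482,524,.03),("tray",337,528,.03),("tab near L",163,8,.14),("near R",225,30,.14)]:
    print(t,at_z("wrist",u*.64,v*.64,z).round(4))
E
```

```text
slabL [0.5015 0.0927 0.03  ]
slabR [0.608 0.073 0.03 ]
slabR far [0.6256 0.1647 0.03  ]
shaft endL [0.5378 0.0867 0.055 ]
shaft endR [0.5676 0.085  0.055 ]
shaft topmid end [0.5591 0.0862 0.07  ]
tray [ 0.591  -0.0641  0.03  ]
tray [ 0.7154 -0.0581  0.03  ]
tray [ 0.7251 -0.2359  0.03  ]
tray [ 0.5988 -0.2404  0.03  ]
tab near L [0.5497 0.1326 0.14  ]
near R [0.5753 0.1243 0.14  ]
```

>>> move_arm([
  [1,-4,-2.4,0,0],
  [1,-8,-4.8,0,0],
  [1,-12,-7.2,0,0],
  [1,-16,-9.6,0,0],
  [1,-20,-12,0,0],
  [1,-24,-14.4,4,0],
  [1,-28,-17,8,0],
  [1,-30.5,-18.9,12,0],
  [1,-30.5,-18.9,12,0],
  [1,-30.5,-18.9,12,0],
])

```text
clock: 1.25
position: [0.4569, -0.3067, 0.1087]
tool_rot: [[0.005, 1.0, -0.006], [1.0, -0.005, 0.001], [0.001, -0.006, -1.0]]
contact_force: [0.3, -0.3, 0.5]
gripper_width: 0.0851
finger_force: 0.0
```

```bash
python3 - <<'E'
from h import *
s=readout.sense(); print(s["position"],s["clock"])
c=get_calibration("wrist");print({k:np.array(v).round(4).tolist() for k,v in c.items()})
cv2.imwrite("pics/w1.png",cv2.resize(grab_frame("wrist")[:,:,::-1],(800,600),interpolation=cv2.INTER_CUBIC))
E
```

```text
[ 0.45692532 -0.30665727  0.10871263] 1.25
{'camera_matrix': [[307.7461, 0.0, 252.5851], [0.0, 307.7461, 190.789], [0.0, 0.0, 1.0]], 'xyz': [0.4571, -0.2323, 0.2504], 'orientation': [[1.0, 0.0016, 0.006], [-0.0033, 0.9565, 0.2916], [-0.0053, -0.2917, 0.9565]]}
```

View pics/w1.png

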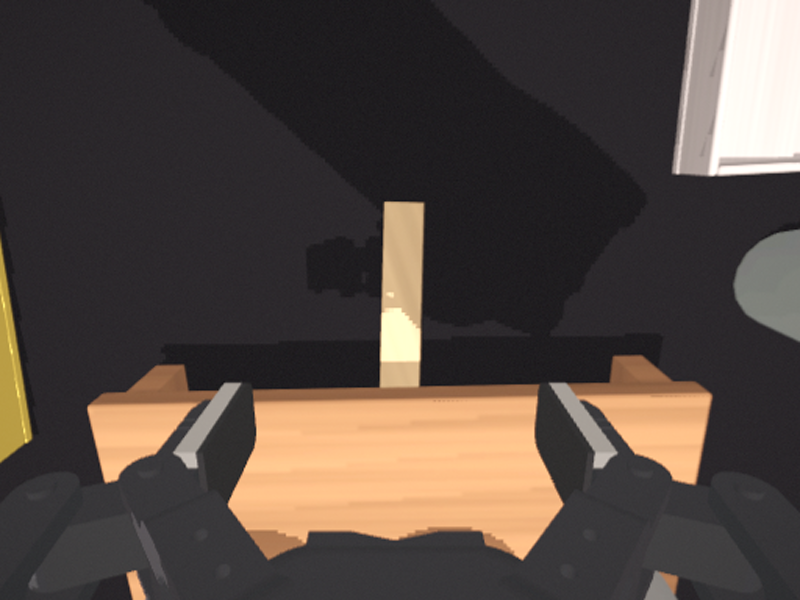

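The wedge is centred under the gripper: tip at (404,202), and it enters the shelf at (400,362). That puts the wedge at x≈0.462 with yaw ≈1°, and the mill origin at about (0.565, 0.135), yaw 10.7°, where slab, shaft end and tab agree. Now I'll grip the ramp.

>>> move_arm([
  [1,-0.7,0.1,3.5,0],
  [1,-0.7,0.1,7,0],
  [1,-0.7,0.1,9.8,0],
  [1,-0.7,0.1,10.6,0],
  [1,-0.7,0.1,10.6,0],
  [-1,-0.7,0.1,10.6,0],
  [-1,-0.7,0.1,10.6,0],
  [-1,-0.7,0.1,10.6,0],
  [-1,-0.7,0.1,10.6,0],
  [-1,-0.7,0.1,10.6,0],
  [-1,-0.7,0.1,10.6,0],
], force=60)

```text
clock: 2.4
position: [0.4622, -0.3123, 0.0062]
tool_rot: [[0.001, 1.0, 0.001], [1.0, -0.001, -0.0], [-0.0, 0.001, -1.0]]
contact_force: [-2.2, 1.3, 8.0]
gripper_width: 0.0179
finger_force: 58.3
```

>>> move_arm([
  [-1,0,0,-0.2,0],
  [-1,1.5,0,-0.2,0],
  [-1,4,0,-0.2,0],
  [-1,7,0,-0.2,0],
  [-1,10,0,-0.2,0],
  [-1,13,0,-0.2,0],
  [-1,15,0,-0.2,0],
  [-1,16,0,-0.2,0],
  [-1,16,0,0.1,0],
  [-1,16,0,0.1,0],
  [0.2,16,0,0.0,0],
  [0.2,16,0,0,0],
  [0.2,16,0,0,0],
  [0.5,16,0,-4,0],
  [0.5,13,0,-6,0],
  [0.5,8,0,-6,0],
  [0.5,4.5,0,-6,0],
  [0.5,4.5,0,-6,0],
  [0.5,4.5,0,-6,0],
])

```text
clock: 4.3
position: [0.4613, -0.2681, 0.065]
tool_rot: [[0.003, 1.0, -0.001], [1.0, -0.003, -0.0], [-0.0, -0.001, -1.0]]
contact_force: [-0.1, 0.2, 0.4]
gripper_width: 0.064
finger_force: 0.0
```

```bash
python3 - <<'E'
from h import *
s=readout.sense(); print(s["position"],s["clock"])
c=get_calibration("wrist");print({k:np.array(v).round(4).tolist() for k,v in c.items()})
cv2.imwrite("pics/w2.png",cv2.resize(grab_frame("wrist")[:,:,::-1],(800,600),interpolation=cv2.INTER_CUBIC))
E
```

```text
[ 0.46132232 -0.26807388  0.06496654] 4.3
{'camera_matrix': [[307.7461, 0.0, 252.5851], [0.0, 307.7461, 190.789], [0.0, 0.0, 1.0]], 'xyz': [0.4605, -0.1935, 0.2065], 'orientation': [[1.0, 0.0011, 0.0003], [-0.0012, 0.9561, 0.2931], [-0.0, -0.2931, 0.9561]]}
```

View pics/w2.png

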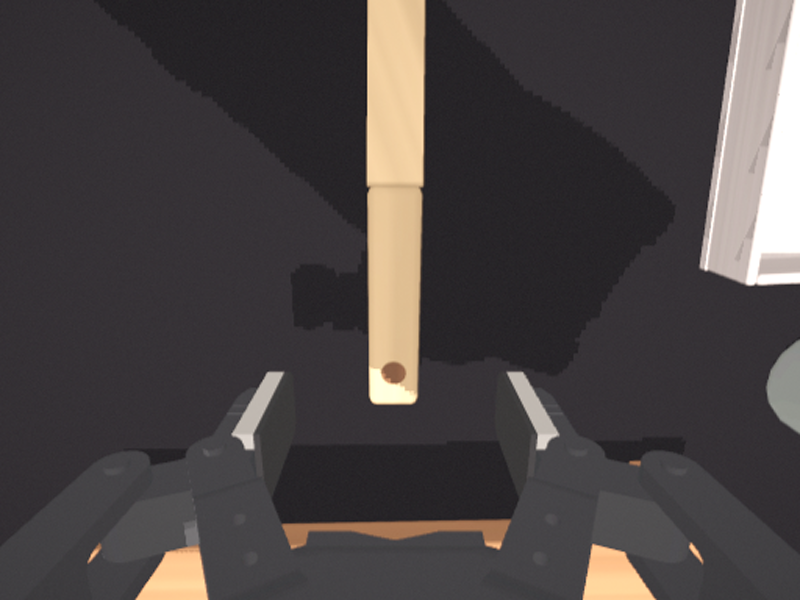

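```bash
python3 - <<'E'
from h import *
for t,u,v,z in [("origin",396,186,.032),("handle end",394,403,.032),("L",368,190,.032),("R",423,190,.032)]:
    print(t,at_z("wrist",u*.64,v*.64,z).round(4))
E
```

```text
origin [ 0.4611 -0.2039  0.032 ]
handle end [ 0.4604 -0.2901  0.032 ]
L [ 0.4511 -0.2053  0.032 ]
R [ 0.4707 -0.2053  0.032 ]
```

The wedge lies straight, with its handle's origin line at (396,186) and its end at (394,403). The world origin is (0.461,-0.205), so the grip sits 65 mm behind the origin, and I can go straight down.

>>> move_arm([
  [0.5,0,0,3,0],
  [0.5,0,0,5,0],
  [0.5,0,0,5.8,0],
  [0.5,0,0,5.8,0],
  [0.5,0,0,5.8,0],
  [-1,0,0,5.8,0],
  [-1,0,0,5.8,0],
  [-1,0,0,5.8,0],
  [-1,0,0,5.8,0],
  [-1,0,0,5.8,0],
], force=100)

```text
clock: 5.35
position: [0.4623, -0.2672, 0.0081]
tool_rot: [[-0.0, 1.0, 0.001], [1.0, 0.0, -0.0], [-0.0, 0.001, -1.0]]
contact_force: [-2.1, 1.3, 7.7]
gripper_width: 0.018
finger_force: 98.2
```

>>> move_arm([
  [-1,0,0,-2,0],
  [-1,0,0,-5,0],
  [-1,0,0,-8,0],
  [-1,2,0.7,-9,0.05],
  [-1,5,1.7,-9,0.1],
  [-1,8,2.7,-9,0.15],
  [-1,11,3.7,-9,0.187],
  [-1,14,4.8,-9,0.187],
  [-1,16.5,5.7,-9,0.187],
  [-1,17.4,6,-9,0.187],
  [-1,17.4,6,-9,0.187],
  [-1,17.4,6,-9,0.187],
  [-1,17.4,6,-9,0.187],
])

```text
clock: 6.65
position: [0.5213, -0.095, 0.0973]
tool_rot: [[0.188, 0.982, -0.0], [0.982, -0.188, -0.001], [-0.001, -0.0, -1.0]]
contact_force: [-0.1, -0.1, -2.6]
gripper_width: 0.0183
finger_force: 98.0
```

```bash
python3 - <<'E'
from h import *
s=readout.sense(); print(s["position"],s["clock"])
c=get_calibration("wrist");print({k:np.array(v).round(4).tolist() for k,v in c.items()})
cv2.imwrite("pics/w3.png",cv2.resize(grab_frame("wrist")[:,:,::-1],(800,600),interpolation=cv2.INTER_CUBIC))
E
```

```text
[ 0.52129885 -0.0950444   0.09728703] 6.65
{'camera_matrix': [[307.7461, 0.0, 252.5851], [0.0, 307.7461, 190.789], [0.0, 0.0, 1.0]], 'xyz': [0.5344, -0.0217, 0.2388], 'orientation': [[0.9824, 0.1787, 0.0548], [-0.187, 0.939, 0.2887], [0.0001, -0.2939, 0.9558]]}
```

View pics/w3.png

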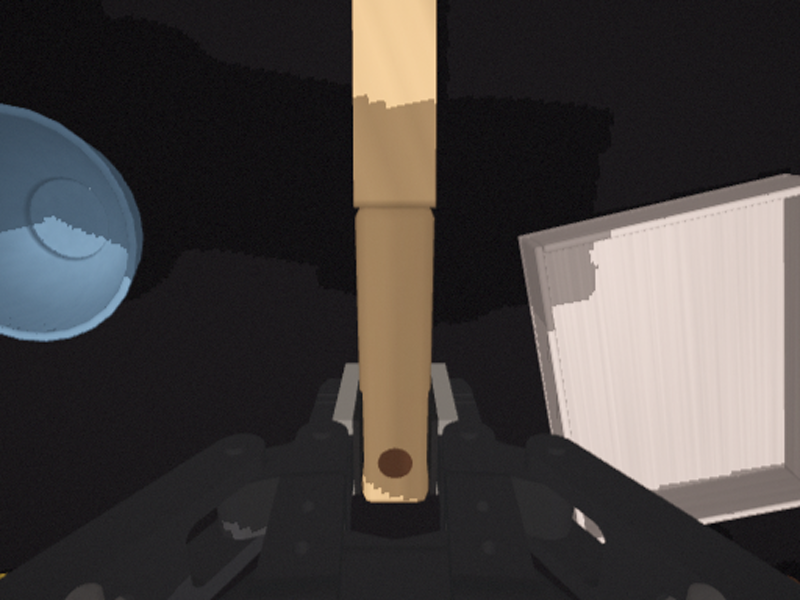

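The wedge sits straight in the jaws along the tool axis (edges at columns 353–436), with the mill out of this view. I'll lower it to insertion height and check against the fixed cameras.

>>> move_arm([
  [-1,0,0,1,0],
  [-1,0,0,1.7,0],
  [-1,0,0,1.7,0],
  [-1,0,0,1.7,0],
])

```text
clock: 7.1
position: [0.5216, -0.0931, 0.0798]
tool_rot: [[0.186, 0.983, -0.001], [0.983, -0.186, 0.0], [-0.0, -0.001, -1.0]]
contact_force: [1.0, -0.6, -1.5]
gripper_width: 0.0183
finger_force: 98.0
```

```bash
python3 - <<'E'
from h import *
print(readout.sense()["position"])
M=lambda x,y,z:np.array([.565,.135,0])+x*np.array([.186,.983,0])+y*np.array([-.983,.186,0])+np.array([0,0,z])
A=[]
for n in ("scene","side"):
    i=grab_frame(n)[:,:,::-1]; p=proj(n,M(-.06,0,.08)).astype(int); x,y=p[0]-50,p[1]-65; print(n,x,y)
    A.append(cv2.resize(i[y:y+120,x:x+80],(400,600),interpolation=cv2.INTER_CUBIC))
    for t,q in (("shaftend top",M(-.05,0,.07)),("bridge under near",M(-.0,0,.078)),("tabtop near L",M(-.007,.015,.14)),("tabR",M(-.007,-.015,.14)),("tip",M(-.062,0,.0735)),("orig",M(-.172,0,.0735+.03))):
        print(t,((proj(n,q)-[x,y])*5+[0 if n=="scene" else 400,0]).round(0))
cv2.imwrite("pics/align.png",np.hstack(A))
E
```

```text
[ 0.52162145 -0.09310138  0.07980923]
scene 280 116
shaftend top [265. 333.]
bridge under near [345. 291.]
tabtop near L [341. 199.]
tabR [375. 239.]
tip [247. 337.]
orig [ 73. 377.]
side 147 184
shaftend top [642. 356.]
bridge under near [571. 446.]
tabtop near L [588. 369.]
tabR [522. 338.]
tip [656. 329.]
orig [782.  96.]
```

View pics/align.png

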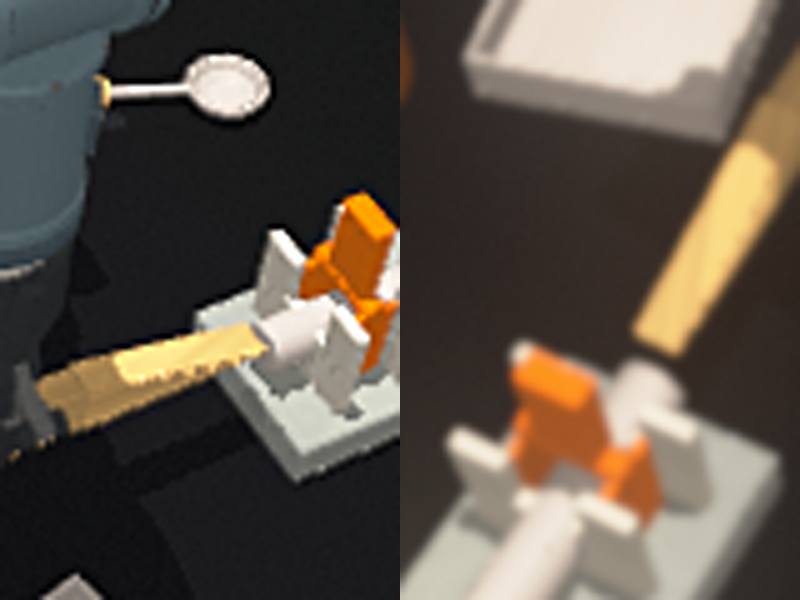

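The scene crop shows the wedge tip edge at (259,336), on the shaft end and in line with it. The side crop has the tip at (658,340), pointing between the plates, and the offsets from prediction are within about 3 mm. I'll push in slowly and watch the force.

>>> move_arm([
  [-1,1,0,0,0],
  [-1,2,0,0,0],
  [-1,3,0,0,0],
  [-1,4,0,0,0],
  [-1,5,0,0,0],
  [-1,5.5,0,0,0],
  [-1,6,0,0,0],
  [-1,6.5,0,0,0],
  [-1,7,0,0,0],
])

```text
clock: 8.1
position: [0.535, -0.0242, 0.0803]
tool_rot: [[0.186, 0.982, -0.0], [0.982, -0.186, -0.0], [-0.0, -0.0, -1.0]]
contact_force: [-0.0, 0.5, -1.3]
gripper_width: 0.0185
finger_force: 97.9
```

>>> move_arm([
  [-1,0.5,0,0,0],
  [-1,1,0,0,0],
  [-1,1.5,0,0,0],
  [-1,2,0,0,0],
  [-1,2.5,0,0,0],
  [-1,3,0,0,0],
])

```text
clock: 8.7
position: [0.5388, -0.0011, 0.0797]
tool_rot: [[0.191, 0.982, -0.004], [0.982, -0.191, -0.007], [-0.007, -0.002, -1.0]]
contact_force: [-2.3, -16.7, -1.2]
gripper_width: 0.0182
finger_force: 98.0
```

>>> move_arm([
  [-1,0.4,0,0,0],
  [-1,0.8,0,0,0],
  [-1,1.2,0,0,0],
  [-1,1.6,0,0,0],
  [-1,2,0,0,0],
])

```text
clock: 9.2
position: [0.5428, 0.0205, 0.0796]
tool_rot: [[0.189, 0.982, -0.003], [0.982, -0.189, -0.005], [-0.005, -0.002, -1.0]]
contact_force: [-2.0, -9.5, -3.7]
gripper_width: 0.0181
finger_force: 97.9
```

```bash
python3 - <<'E'
from h import *
M=lambda x,y,z:np.array([.565,.135,0])+x*np.array([.186,.983,0])+y*np.array([-.983,.186,0])+np.array([0,0,z])
A=[]
for n in ("scene","side"):
    i=grab_frame(n)[:,:,::-1]; p=proj(n,M(0,0,.1)).astype(int); x,y=p[0]-40,p[1]-60
    A.append(cv2.resize(i[y:y+120,x:x+80],(400,600),interpolation=cv2.INTER_CUBIC))
    print(n,x,y,[((proj(n,M(-.007,0,z))-[x,y])*5+[0 if n=="scene" else 400,0]).round(0) for z in (.14,.15,.164)])
cv2.imwrite("pics/push.png",np.hstack(A))
E
```

```text
scene 310 108 [array([208., 259.]), array([212., 246.]), array([218., 228.])]
side 139 207 [array([595., 238.]), array([590., 225.]), array([584., 205.])]
```

View pics/push.png

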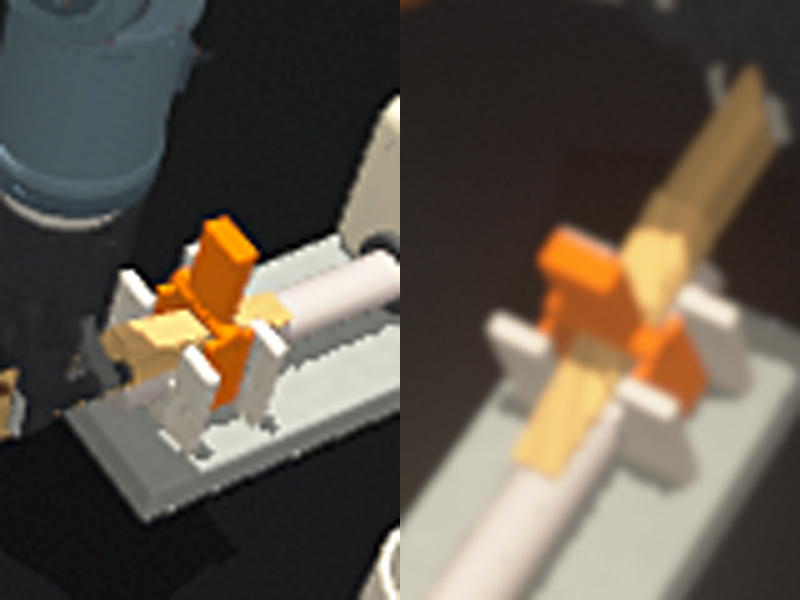

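The wedge is through both notches, with its tip beyond the far plate (side crop (545,465)), and the clip is rising on the ramp. I'll drive on.

>>> move_arm([
  [-1,0.5,0,0,0],
  [-1,1,0,0,0],
  [-1,1.5,0,0,0],
  [-1,2,0,0,0],
  [-1,2.5,0,0,0],
  [-1,3,0,0,0],
  [-1,3.5,0,0,0],
  [-1,4,0,0,0],
  [-1,4.5,0,0,0],
  [-1,4.9,0,0,0],
  [-1,4.9,0,0,0],
  [-1,4.9,0,0,0],
  [-1,4.9,0,0,0],
])

```text
clock: 10.6
position: [0.5536, 0.0732, 0.0804]
tool_rot: [[0.186, 0.983, 0.0], [0.983, -0.186, 0.0], [0.0, 0.0, -1.0]]
contact_force: [-0.0, 0.1, -3.9]
gripper_width: 0.0183
finger_force: 97.8
```

```bash
python3 - <<'E'
from h import *
M=lambda x,y,z:np.array([.565,.135,0])+x*np.array([.186,.983,0])+y*np.array([-.983,.186,0])+np.array([0,0,z])
print(readout.sense()["position"])
for n in ("scene","side"):
    i=grab_frame(n); h=cv2.cvtColor(i,cv2.COLOR_RGB2HSV); p=proj(n,M(0,0,.13)).astype(int)
    m=cv2.inRange(h,(5,200,120),(16,255,255)); q=np.zeros_like(m); q[p[1]-30:p[1]+30,p[0]-30:p[0]+30]=m[p[1]-30:p[1]+30,p[0]-30:p[0]+30]
    v,u=np.nonzero(q); k=v.argmin(); print(n,"top px",u[k],v[k],"bbox",u.min(),u.max(),v.min(),v.max())
    for z in (.14,.157,.164): print(z,[proj(n,M(x,y,z)).round(1).tolist() for x in(-.007,.007) for y in(-.015,.015)])
E
```

```text
[0.55360723 0.07317522 0.08040012]
scene top px 356 147 bbox 350 364 147 184
0.14 [[355.0, 163.8], [348.2, 155.9], [359.5, 162.0], [352.7, 154.1]]
0.157 [[356.4, 159.4], [349.5, 151.4], [361.0, 157.5], [354.1, 149.6]]
0.164 [[357.0, 157.5], [350.1, 149.5], [361.6, 155.7], [354.7, 147.7]]
side top px 167 251 bbox 163 194 251 282
0.14 [[171.4, 251.5], [184.7, 257.7], [167.1, 257.4], [180.5, 263.8]]
0.157 [[169.7, 246.9], [183.3, 253.1], [165.3, 252.8], [179.0, 259.2]]
0.164 [[169.0, 244.9], [182.7, 251.2], [164.6, 250.8], [178.3, 257.3]]
```

The axial force has gone to zero and the tab top is at row 147 in the scene view (147.7 predicted for a 24 mm rise), so the clip is off and sitting on the wedge. Now I'll draw the wedge out and lay it down.

>>> move_arm([
  [-1,-0.5,0,0,0],
  [-1,-1.5,0,0,0],
  [-1,-2.5,0,0,0],
  [-1,-3.5,0,0,0],
  [-1,-4.5,0,0,0],
  [-1,-5.5,0,0,0],
  [-1,-6.5,0,0,0],
  [-1,-7.5,0,0,0],
  [-1,-8.5,0,0,0],
  [-1,-9.5,0,0,0],
  [-1,-11,0,0,0],
  [-1,-13,0,0,0],
  [-1,-15,0,0,0],
  [-1,-18,0,0,0],
  [-1,-20.5,-1,0,0],
  [-1,-20.5,-2,3,0],
  [-1,-20.5,-2,5.5,0],
  [-1,-20.5,-2,6.8,0],
  [-1,-20.5,-2,7.1,0],
  [-1,-20.5,-2,7.1,0],
])

```text
clock: 12.7
position: [0.4959, -0.1249, 0.0094]
tool_rot: [[0.186, 0.983, -0.0], [0.983, -0.186, -0.0], [-0.0, -0.0, -1.0]]
contact_force: [0.5, -0.2, -1.3]
gripper_width: 0.018
finger_force: 98.4
```

>>> move_arm([
  [-1,0,0,0.15,0],
  [-1,0,0,0.15,0],
  [0,0,0,0.15,0],
  [0.3,0,0,0.15,0],
  [0.5,0,0,0,0],
  [0.5,0,0,-2,0],
  [0.5,0,0,-6,0],
  [0.5,0,0,-10,0],
  [0.5,0,0,-14,0],
  [0.5,0,0,-18,0],
  [0.5,4,1,-22,0],
  [0.5,8,2,-24,0],
  [0.5,12,2,-24,0],
  [0.5,15,2,-24,0],
  [0.5,17,2,-24,0],
  [0.5,17,2,-24,0],
  [0.5,17,2,-24,0],
])

```text
clock: 14.4
position: [0.5467, 0.0381, 0.2493]
tool_rot: [[0.186, 0.983, -0.0], [0.983, -0.186, -0.001], [-0.001, -0.0, -1.0]]
contact_force: [0.2, -1.0, 0.3]
gripper_width: 0.0638
finger_force: 0.0
```

```bash
python3 - <<'E'
from h import *
print(readout.sense()["position"],readout.sense()["clock"])
w=grab_frame("wrist")[:,:,::-1]; s=grab_frame("scene")[:,:,::-1]; d=grab_frame("side")[:,:,::-1]
c=get_calibration("wrist"); np.save("wc.npy",c,allow_pickle=True)
R=lambda i,x0,x1,y0,y1,w,h:cv2.resize(i[y0:y1,x0:x1],(w,h),interpolation=cv2.INTER_CUBIC)
# wrist full 480x360 -> left; scene crop / side crop below
top=R(w,112,392,0,210,800,600)
cv2.imwrite("pics/clip.png",np.hstack([R(w,152,352,0,300,400,600),np.vstack([R(s,280,400,110,200,400,300),R(d,130,250,200,290,400,300)])]))
E
```

```text
[0.54665435 0.03809458 0.24928153] 14.4
```

View pics/clip.png

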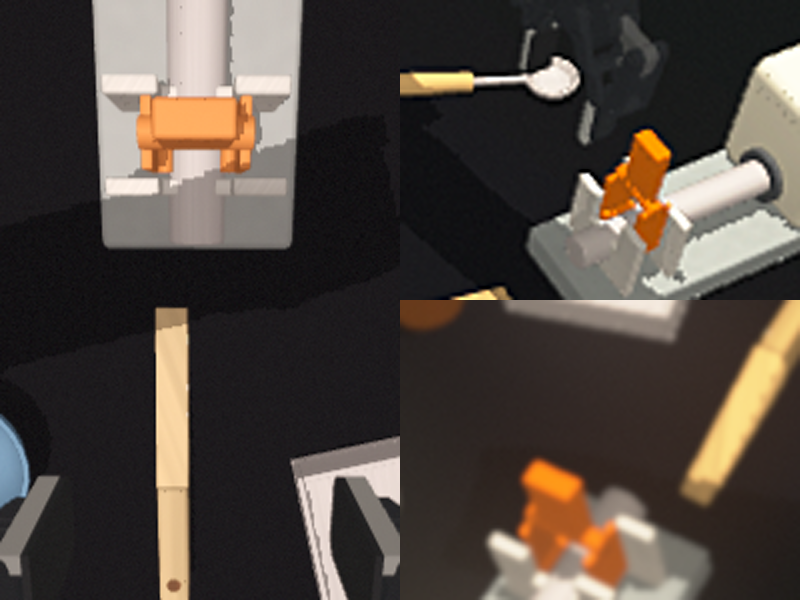

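The wedge lies flat on the bare worktop, ramp up (tip at (172,310)). The clip sits upright astride the shaft between the plates, its tab top face spanning (152–238, 97–138) in the left crop.

```bash
python3 - <<'E'
from h import *
c=get_calibration("wrist"); s=readout.sense(); T=np.array(s["tool_rot"]); p=np.array(s["position"])
for z in (.155,.162,.165):
    q=at_z("wrist",152+195/2,117/2,z,c); L=at_z("wrist",152+152/2,117/2,z,c);Rr=at_z("wrist",152+238/2,117/2,z,c)
    print(z,q.round(4),"width",np.linalg.norm(L-Rr).round(4),"tool-delta cm",(T.T@(q-p)*100).round(2))
for t,u,v,z in (("shaft end",196,243,.065),("nearplateL",106,186,.095),("nearplateR",286,186,.095),("slabL",104,247,.03),("slabR",291,248,.03)): print(t,(T.T@(at_z("wrist",152+u/2,v/2,z,c)-p)*100).round(2))
E
```

```text
0.155 [0.5625 0.1356 0.155 ] width 0.0305 tool-delta cm [10.01 -0.31  9.42]
0.162 [0.5624 0.1349 0.162 ] width 0.0295 tool-delta cm [ 9.93 -0.3   8.72]
0.165 [0.5624 0.1345 0.165 ] width 0.0292 tool-delta cm [ 9.9  -0.3   8.42]
shaft end [ 4.96 -0.35 18.43]
nearplateL [ 7.73 -4.44 15.42]
nearplateR [ 7.75  3.8  15.42]
slabL [ 4.46 -5.66 21.93]
slabR [ 4.42  5.09 21.93]
```

>>> move_arm([
  [0.5,3,-0.1,0,0],
  [0.5,6,-0.2,0,0],
  [0.5,9,-0.3,0,0],
  [0.5,9.9,-0.3,2,0],
  [0.5,9.9,-0.3,6,0],
  [0.5,9.9,-0.3,9.5,0],
  [0.5,9.9,-0.3,12,0],
  [0.5,9.9,-0.3,12.7,0],
  [0.5,9.9,-0.3,12.7,0],
  [0.5,9.9,-0.3,12.7,0],
  [-1,9.9,-0.3,12.7,0],
  [-1,9.9,-0.3,12.7,0],
  [-1,9.9,-0.3,12.7,0],
  [-1,9.9,-0.3,12.7,0],
  [-1,9.9,-0.3,12.7,0],
], force=40)

```text
clock: 16.05
position: [0.563, 0.1367, 0.1231]
tool_rot: [[0.186, 0.983, 0.001], [0.983, -0.186, 0.0], [0.001, 0.001, -1.0]]
contact_force: [-0.2, -0.3, 4.9]
gripper_width: 0.0294
finger_force: 41.7
```

>>> move_arm([
  [-1,0,0,-0.5,0],
  [-1,0,0,-1.5,0],
  [-1,0,0,-3,0],
  [-1,0,0,-5,0],
  [-1,0,0,-8,0],
  [-1,0,0,-11,0],
  [-1,-1,0.5,-12,0],
  [-1,-4,2.1,-12,0],
  [-1,-7,3.8,-12,0],
  [-1,-10,5.4,-12,0],
  [-1,-13,7,-12,0],
  [-1,-16,8.6,-12,0],
  [-1,-19,10.2,-12,0],
  [-1,-22,11.9,-12,0],
  [-1,-25,13.5,-12,0],
  [-1,-26.7,14.4,-12,0],
  [-1,-26.7,14.4,-12,0],
  [-1,-26.7,14.4,-12,0],
])

```text
clock: 17.85
position: [0.6539, -0.1519, 0.242]
tool_rot: [[0.186, 0.983, -0.001], [0.983, -0.186, 0.001], [0.001, -0.001, -1.0]]
contact_force: [0.9, -0.5, -1.4]
gripper_width: 0.0295
finger_force: 41.0
```

```bash
python3 - <<'E'
from h import *
s=readout.sense();print(s["position"],s["gripper_width"],s["clock"])
# clip lowest point in side view
for n in ("scene","side"):
    i=grab_frame(n); h=cv2.cvtColor(i,cv2.COLOR_RGB2HSV); p=proj(n,np.array(s["position"])-[0,0,.02]).astype(int)
    m=cv2.inRange(h,(5,200,100),(16,255,255)); q=np.zeros_like(m); sl=np.s_[max(0,p[1]-40):p[1]+45,max(0,p[0]-30):p[0]+30]; q[sl]=m[sl]
    v,u=np.nonzero(q); print(n,len(u),"bbox",u.min(),u.max(),v.min(),v.max(),"low u",u[v.argmax()])
    for dz in (.068,.073,.078): print(dz,proj(n,np.array(s["position"])-[0,0,dz]).round(1))
E
```

```text
[ 0.65392565 -0.15194342  0.24199569] 0.029483155792945 17.85
scene 465 bbox 282 307 202 246 low u 293
0.068 [293.1 234.4]
0.073 [292.8 235.6]
0.078 [292.6 236.8]
side 561 bbox 172 198 94 137 low u 191
0.068 [187.7 133.3]
0.073 [188.  134.9]
0.078 [188.4 136.5]
```

>>> move_arm([
  [-1,0,0,3,0],
  [-1,0,0,6,0],
  [-1,0,0,9,0],
  [-1,0,0,12,0],
  [-1,0,0,14,0],
  [-1,0,0,15,0],
  [-1,0,0,15.5,0],
  [-1,0,0,15.8,0],
  [-1,0,0,15.8,0],
  [-1,0,0,15.8,0],
])

```text
clock: 18.95
position: [0.6549, -0.1527, 0.0854]
tool_rot: [[0.186, 0.983, 0.002], [0.983, -0.186, -0.0], [0.0, 0.002, -1.0]]
contact_force: [0.0, 0.2, 0.0]
gripper_width: 0.0293
finger_force: 41.1
```

>>> move_arm([
  [-1,0,0,0.2,0],
  [-1,0,0,0.4,0],
  [-1,0,0,0.4,0],
  [-1,0,0,0.4,0],
])

```text
clock: 19.35
position: [0.6542, -0.1526, 0.0802]
tool_rot: [[0.186, 0.983, -0.0], [0.983, -0.186, 0.0], [-0.0, -0.0, -1.0]]
contact_force: [0.7, -0.0, -0.9]
gripper_width: 0.0295
finger_force: 41.1
```

>>> move_arm([
  [-1,0,0,0.15,0],
  [-1,0,0,0.3,0],
  [-1,0,0,0.3,0],
  [-1,0,0,0.3,0],
])

```text
clock: 19.75
position: [0.6541, -0.1526, 0.0772]
tool_rot: [[0.186, 0.983, -0.0], [0.983, -0.186, -0.0], [-0.0, -0.0, -1.0]]
contact_force: [-0.2, 0.9, -0.5]
gripper_width: 0.0295
finger_force: 41.0
```

>>> move_arm([
  [-1,0,0,0.15,0],
  [-1,0,0,0.3,0],
  [-1,0,0,0.3,0],
  [-1,0,0,0.3,0],
])

```text
clock: 20.15
position: [0.6547, -0.1528, 0.0761]
tool_rot: [[0.186, 0.983, 0.001], [0.983, -0.186, -0.0], [0.0, 0.001, -1.0]]
contact_force: [-4.4, 0.5, 11.2]
gripper_width: 0.0293
finger_force: 42.6
```

Contact felt on the tray floor (11 N). Now ease off, open and withdraw.

>>> move_arm([
  [-1,0,0,-0.1,0],
  [-1,0,0,-0.1,0],
  [-0.2,0,0,-0.1,0],
  [0,0,0,-0.1,0],
  [0.3,0,0,-0.1,0],
  [0.5,0,0,-0.1,0],
  [0.5,0,0,-0.1,0],
  [0.5,0,0,-2,0],
  [0.5,0,0,-5,0],
  [0.5,0,0,-9,0],
  [0.5,0,0,-13,0],
  [0.5,0,0,-16,0],
  [0.5,0,0,-18,0],
  [0.5,0,0,-18,0],
  [0.5,0,0,-18,0],
])

```text
clock: 21.65
position: [0.654, -0.1525, 0.2539]
tool_rot: [[0.186, 0.983, -0.0], [0.983, -0.186, 0.0], [0.0, -0.0, -1.0]]
contact_force: [-0.1, 0.1, 0.3]
gripper_width: 0.0637
finger_force: 0.0
```

```bash
python3 - <<'E'
from h import *
s=readout.sense();print(s["position"],s["gripper_width"],s["contact_force"])
o=np.array([.654,-.1525,.004])
for n in ("scene","side"):
    i=grab_frame(n); h=cv2.cvtColor(i,cv2.COLOR_RGB2HSV); m=cv2.inRange(h,(5,200,100),(16,255,255)); p=proj(n,o+[0,0,.055]).astype(int)
    q=np.zeros_like(m); sl=np.s_[p[1]-45:p[1]+45,p[0]-35:p[0]+35]; q[sl]=m[sl]; v,u=np.nonzero(q)
    print(n,len(u),"bbox",u.min(),u.max(),v.min(),v.max(),"pred foot/top",proj(n,o).round(),proj(n,o+[0,0,.11]).round())
E
```

```text
[ 0.65401062 -0.15253896  0.25386703] 0.06374061409495166 [-0.0698901   0.137409    0.27619754]
scene 315 bbox 278 298 244 280 pred foot/top [287. 270.] [291. 248.]
side 189 bbox 188 204 151 181 pred foot/top [198. 181.] [192. 152.]
```

The clip stands upright in the tray (the colour bounds match the foot and top predictions), the wedge lies flat, and the arm is clear.

```bash
python3 -c "
from cell import robot
print(robot.finish_job())"
```

```text
the job is handed in; nothing more can be done
None
```

The job is handed in, with no verdict returned: the wedge sprang the clip off the shaft, the wedge lies flat on the bare worktop ramp upwards, the clip stands in the steel tray, and I moved none of the other kitchen things.

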